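# Set a coated circuit board to cure under the lamp

## Robot

A 6-joint arm with a two-finger parallel gripper is mounted at the origin on the work surface. World frame = base frame: x ahead of the robot, y to its left, z up, the work surface at z = 0. Lengths are in m, angles in rad, forces in N, time in s.
With the tool pointing down it reaches from about 0.275 to 0.875 m from the base axis. Payload 12.5 kg.
Tool frame: the origin (TCP) lies on the centre line of the jaws, within the pads' length; the fingertips stand r.finger_overhang ahead of it and the grasp point (between the pads) lies 3 mm ahead of it (r.finger_overhang is the distance from the TCP to the fingertips, in m); z points along the fingers, y is the line along which they close (so a half turn about z gives the same grasp; the last joint's range is limited). The gripper opens to 85 mm and grips with 20 to 120 N. Pads are 22 mm wide; open, the fingers measure 114 mm over their backs; the gripper's body (76 mm by 85 mm) begins 54 mm behind the grasp point. The pads swing forward as they close: fully open they stand 13 mm farther back than shut.
Start: joints at [-0.085, 0.351, 1.652, -0, 1.139, -0.085], TCP at [0.55, 0, 0.253] pointing down, gripper open.
Joint ranges: [-2.75, 2.75], [-0.79, 2.1], [0.01, 2.65], [-1.57, 4.71], [0.07, 3.14], [-2.87, 2.87]. Speed limits (rad/s): [2.22, 2.22, 2.79, 3.14, 3.14, 3.14].

## Interface

Orientations are given as a unit quaternion [x, y, z, w].
In Python, from cell import r, optics gives the robot as it stands. The module is installed in compiled form; this text tells all that it offers. Calls block until the motion is done:
- r.move_to(position, orientation): joint-space move of the TCP to a pose.
- r.move_linear(position, rot=None, vel=0.15): straight line of the TCP; rot=None keeps the orientation; vel is the mean speed in m/s.
- r.set_joints(angles): joint-space move.
- r.set_gripper(opening, squeeze=None): opening from 0.0 (shut) to 1.0 (fully open); squeeze is the grip in N (None keeps the last); returns when the fingers have stopped.
- r.sleep(seconds).
- r.inverse_kinematics(position, orientation): joint angles nearest the present ones, or None.
- optics.get_image(name): name is "scene" or "side" or "wrist"; returns a dict with "pixels" (480x640x3 uint8, red, green, blue), "depth" (480x640 float32, m along the optical axis (not along the pixel's ray), 0 where there is no reading), "fx", "fy", "cx", "cy" (pixels), "camera_from_world" (4x4, takes a point from world to camera coordinates); the wrist camera has in their place "mount" (4x4, takes a point from camera to tool coordinates, whose origin is the TCP and whose axes are the flange's). Camera axes: x right, y down, z forward; pixel columns grow to the right and rows downward; lengths in m; the calibration is good to about 2 mm. The wrist camera is an equidistant fisheye: a pixel r from the principal point sees the ray r / f radians off the axis. A picture is of the moment at which its call begins: read the wrist's pose just before it.
A pose or a line that the arm cannot do raises r.PlanningError and nothing moves.
- r.hand_in(): hands the job in; it is judged then, once.
Readings, each from a call of its own:
- r.current_t(): time.
- r.current_q(): joint angles.
- r.current_qvel(): joint speeds.
- r.current_effort(): joint torques, N m.
- r.current_tool_pos(): TCP position.
- r.current_ee_rot(): TCP orientation.
- r.current_contact_force(): force on the tool from outside, world axes, zero at the start.
- r.current_torque(): the same for the moment, N m.
- r.current_opening(): opening from 0.0 (shut) to 1.0 (fully open).
- r.current_finger_force(): force on a finger pad.
Only numpy, scipy, OpenCV 4.12 (cv2) and the standard library are available. Lean on these libraries where they do the work, as an engineer would, in place of code of your own. Each camera call takes 0.05 s, during which the arm holds its last target. There are 200 camera calls.

## Task

Put the green circuit board from the sloping stand gently flat into the tray of the blue curing station (push the cover farther open first if it is in the way), slide the amber cover fully shut over it, and fold the white lamp panel down to 45 degrees above the cover, where it stays by itself. Leave the bottle, the little fan and the solder reel where they stand.

Things in the scene. Friction and masses are not known exactly. Their poses are not given: they have to be found in the camera images.
- station: Blue curing station, fixed while you work, 140 (its x) x 236 (its y) x 58 mm high, origin centre of the underside, z up. +y half: open tray; -y half: solid housing, top 58 mm. Lamp hinged along the +y edge; the cover slides along y between two rails at x = +-66 mm (8 mm wide, top 68 mm). A scale on the +x face shows the lamp angle in steps of 15 degrees, yellow = 45.
- tray (a point): Centre of the tray floor, 18 mm above the table, at station (0, 54, 18) mm; axes as the station. Inside the tray is 96 mm (x) by 108 mm (y), its walls stand 40 mm above this floor.
- cover (a joint): Amber cover: plate 122 x 112 x 6 mm, underside 59 mm above the table, with an upright white tab. Slide value in m along the station's -y: 0 = fully shut over the tray (stop), 0.112 = fully open over the housing (stop). It slides with about 1.5 N friction; at some starts it is only half open.
- cover_tab (a point): Centre of the white tab on the cover, 56 (station x) x 12 (station y) x 30 mm high, top 95 mm above the table; the point is 80 mm above the table. With the cover shut it lies at station (0, 26) mm; opening moves it to -y.
- lamp (a joint): Lamp panel, stiff hinge that stays where it is left (about 4 N at the tab moves it). Value in rad = angle of the panel above horizontal: 0 would lie flat over the tray, 1.571 stands upright, more leans back over the +y side. Goal 0.785.
- lamp_tab (a point): Centre of the orange tab (50 wide x 40 x 12 mm thick) on the lamp panel's free edge; it runs 120 to 160 mm from the hinge axis. This point: 140 mm from the axis, 6 mm off the inner face's plane. White panel: 130 wide x 116 x 12 mm. Site x = hinge direction, -y = away from the hinge along the panel, z = outer normal (up when flat, station +y when upright).
- lamp_hinge (a point): Middle of the lamp's hinge axis, which runs along station x; at station (0, 118, 64) mm, on the plane of the panel's inner (glowing) face.
- stand: Grey steel stand, fixed while you work, 90 x 116 mm foot, origin centre of the underside. Its plate slopes 30 degrees, rising towards the stand's +x; slope surface 40 mm above the table at the origin, about 62 mm at the upper edge; a 5 mm lip stops the board at the lower edge.
- board: Loose green board, 70 (its x) x 90 (its y) x 5 mm, 0.15 kg, origin centre of the underside. At its middle a finned aluminium heatsink 26 (x) x 60 (y), from 5 to 31 mm above the underside: grip it across the 26 mm. It starts on the stand's slope, x up the slope, z (heatsink side) outwards. In the tray: heatsink up, long way along station y, either end first.
- bottle: Bystander: bottle, 54 mm diameter, 135 mm high, origin centre of the underside. Leave alone.
- fan: Bystander: mint desk fan, foot 72 mm diameter, 80 mm round cage, 139 mm high, origin centre of the underside. Leave alone.
- reel: Bystander: steel solder reel, 68 mm diameter, 50 mm high, origin centre of the underside. Leave alone.
Not all that is in view belongs to the job. There is more than one size of the board; the job needs the smaller.

How it is judged:
By the outcome, as a careful person would: the job done as asked, in the order asked, and still so for the second after the job is handed in, with the robot touching nothing.
It also fails if it takes over 72 s, if anything falls off the work surface, if the arm or the gripper's body presses on something with over 40 N, if the wrist force passes 120 N, or if a joint passes its speed limit or range.

## Working session

There is one attempt and no reset: what is moved stays moved. The work goes in short steps, each a Python script; the robot and the scene stay as the last script left them, time stands still between calls to the robot, and variables do not carry over. Pictures are saved under pics/ and viewed, at most 10 in all, crops included, and the job is handed in when it is done.

```bash
mkdir -p pics; ls; cat > h.py <<'E'
import numpy as np, cv2
from cell import r, optics
def save(n,im,crop=None):
    p=im["pixels"][:,:,::-1]
    cv2.imwrite("pics/"+n+".png",p)
def cloud(im):
    "world points HxWx3 from depth (fixed cameras)"
    d=im["depth"]; v,u=np.mgrid[:480,:640]
    P=np.stack([(u-im["cx"])/im["fx"]*d,(v-im["cy"])/im["fy"]*d,d,np.ones_like(d)],-1)
    W=P@np.linalg.inv(im["camera_from_world"]).T
    W[d<=0]=np.nan
    return W[...,:3]
E
python3 - <<'E'
from h import *
for n in ["scene","side"]:
    im=optics.get_image(n); save(n,im); np.savez(n,**im)
    M=np.linalg.inv(im["camera_from_world"]); print(n,M.round(3),im["fx"],im["cx"],im["cy"],(im["depth"]>0).mean())
print(r.finger_overhang,r.current_t(),r.current_ee_rot(),r.current_opening())
E
```

```text
pics
scene [[-0.837  0.387 -0.387  1.018]
 [ 0.547  0.594 -0.589  0.662]
 [ 0.002 -0.705 -0.709  0.832]
 [ 0.     0.     0.     1.   ]] 525.7113849099879 320.3740857327761 247.07706318082887 0.9961588541666667
side [[-0.999 -0.017  0.048  0.571]
 [-0.049  0.579 -0.814  0.743]
 [-0.014 -0.815 -0.58   0.572]
 [ 0.     0.     0.     1.   ]] 486.5572285037124 324.1148820213314 242.6829261158824 0.9959635416666667
0.022 0.1 [ 7.07106719e-01  7.07106623e-01 -3.57330841e-04 -4.29023536e-04] 0.9997186537481263
```

View pics/scene.png

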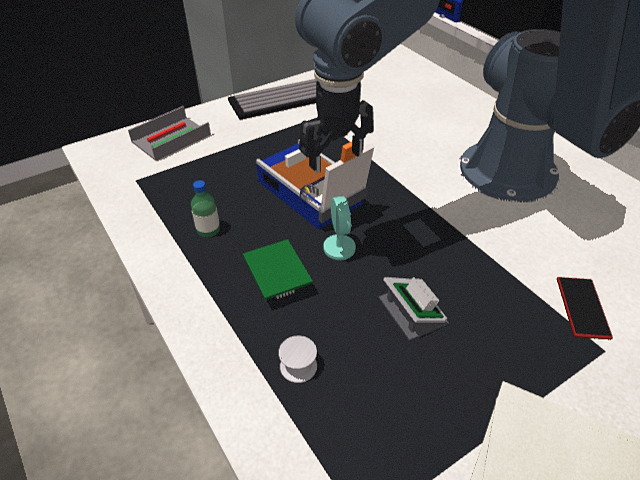

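View pics/side.png

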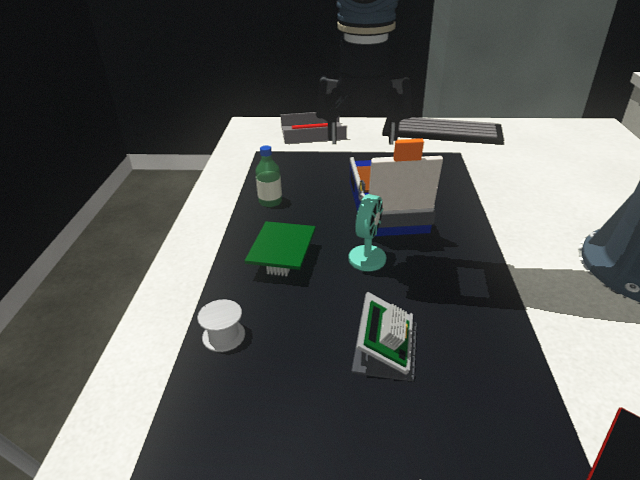

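The scene view shows the station at about (315,180) with its lamp upright or leaning at (350,170). The stand with the small board is at (418,300), the fan at (340,225), the bottle at (204,210) and the reel at (298,358). The big upside-down board at (280,270) is a decoy. I'll take rough positions from depth, then go over the scene with the wrist camera.

```bash
cat >> h.py <<'E'
def load(n): return dict(np.load(n+".npz"))
def hsv(im): return cv2.cvtColor(im["pixels"],cv2.COLOR_RGB2HSV)
E
python3 - <<'E'
from h import *
C={"blue":((105,120,40),(130,255,255)),"orange/amber":((5,150,80),(18,255,255)),"green":((55,120,40),(75,255,255)),"mint":((76,60,60),(92,255,255))}
for n in ["scene","side"]:
    im=load(n); W=cloud(im); H=hsv(im)
    for k,(a,b) in C.items():
        m=cv2.inRange(H,a,b); c,l,s,ce=cv2.connectedComponentsWithStats(m)
        for i in range(1,c):
            if s[i,4]<60: continue
            P=W[l==i]; P=P[np.isfinite(P[:,0])&(P[:,2]>-.02)]
            if len(P)==0 or P[:,0].max()>1.2: continue
            print(n,k,s[i],ce[i].round(),"med",np.median(P,0).round(3),"lo",np.percentile(P,2,0).round(3),"hi",np.percentile(P,98,0).round(3))
    # white lamp panel/ stand via boxes
    for nm,(u0,v0,u1,v1) in {"scene":{"lamp":(322,150,378,208),"stand":(380,272,450,340)},"side":{"lamp":(372,158,438,205),"stand":(352,290,420,380)}}[n].items():
        S=(slice(v0,v1),slice(u0,u1)); m=(H[S][...,1]<40)&(H[S][...,2]>130); P=W[S][m]; P=P[np.isfinite(P[:,0])]
        P=P[(P[:,2]>.015)]; c=np.median(P,0); Q=P[np.linalg.norm(P-c,axis=1)<.09]
        print(n,nm,len(Q),c.round(3),"normal",np.linalg.svd(Q-Q.mean(0),full_matrices=False)[2][2].round(3),Q.min(0).round(3),Q.max(0).round(3))
E
```

```text
scene blue [435   0  28  22 292] [452.  11.] med [-0.482 -0.728  0.06 ] lo [-0.498 -0.814  0.038] hi [-0.473 -0.703  0.11 ]
scene blue [262 143  37  24 290] [280. 155.] med [ 0.505 -0.311  0.057] lo [ 0.41  -0.405 -0.003] hi [ 0.547 -0.286  0.06 ]
scene blue [ 256  164   76   66 1009] [292. 200.] med [ 0.549 -0.168  0.026] lo [ 0.513 -0.309  0.001] hi [ 0.568 -0.08   0.056]
scene blue [193 180  13  13 139] [199. 186.] med [ 0.751 -0.213  0.132] lo [ 0.687 -0.401 -0.002] hi [ 0.762 -0.204  0.137]
scene orange/amber [340 142  16  21 197] [347. 152.] med [ 0.482 -0.058  0.204] lo [ 0.278 -0.331 -0.001] hi [ 0.492 -0.051  0.223]
scene orange/amber [271 157  60  32 852] [301. 172.] med [ 0.504 -0.212  0.064] lo [ 0.429 -0.269  0.061] hi [ 0.545 -0.169  0.067]
scene green [152 127  41  20  76] [172. 137.] med [ 0.681 -0.599  0.017] lo [ 0.617 -0.636  0.001] hi [ 0.741 -0.583  0.021]
scene green [ 243  239   70   61 2518] [277. 269.] med [0.696 0.011 0.044] lo [ 0.642 -0.06   0.038] hi [0.747 0.073 0.047]
scene green [393 283  50  35 335] [416. 304.] med [0.527 0.252 0.054] lo [0.489 0.182 
[... 1005 characters left out ...]
ge/amber [357 166  13  26 189] [364. 175.] med [ 0.536 -0.233  0.066] lo [ 0.526 -0.27   0.064] hi [ 0.551 -0.088  0.119]
side green [ 245  221   71   49 2410] [281. 245.] med [0.696 0.014 0.046] lo [ 0.644 -0.06   0.04 ] hi [0.749 0.072 0.048]
side green [364 301  44  66 781] [383. 339.] med [0.522 0.257 0.052] lo [0.482 0.182 0.028] hi [0.544 0.273 0.063]
side mint [ 348  194   39   77 1681] [367. 237.] med [0.537 0.012 0.037] lo [ 0.504 -0.059  0.002] hi [0.565 0.034 0.139]
side lamp 745 [ 0.483 -0.068  0.145] normal [-0.124  0.986 -0.113] [ 0.405 -0.084  0.08 ] [ 0.53  -0.053  0.187]
side stand 1333 [0.511 0.227 0.06 ] normal [ 0.217 -0.02  -0.976] [0.466 0.157 0.021] [0.556 0.282 0.075]
```

```bash
cat >> h.py <<'E'
from scipy.spatial.transform import Rotation as R
def wrist(n):
    p=np.array(r.current_tool_pos()); q=np.array(r.current_ee_rot()); im=optics.get_image("wrist")
    T=np.eye(4); T[:3,:3]=R.from_quat(q).as_matrix(); T[:3,3]=p
    im["wfc"]=T@im["mount"]; save(n,im); np.savez(n,**im); return im
def wrays(im,uv):
    uv=np.atleast_2d(uv).astype(float); x=(uv[:,0]-im["cx"])/im["fx"]; y=(uv[:,1]-im["cy"])/im["fy"]
    th=np.hypot(x,y); s=np.where(th>1e-9,np.sin(th)/np.maximum(th,1e-9),1)
    d=np.stack([x*s,y*s,np.cos(th)],-1); return im["wfc"][:3,3], d@im["wfc"][:3,:3].T, d
def wcloud(im):
    v,u=np.mgrid[:480,:640]; o,dw,d=wrays(im,np.stack([u.ravel(),v.ravel()],-1))
    W=o+dw*(im["depth"].ravel()/d[:,2])[:,None]; W[im["depth"].ravel()<=0]=np.nan
    return W.reshape(480,640,3)
D=[.70710678,.70710678,0,0]
E
python3 - <<'E'
from h import *
r.move_to([.5,-.17,.40],D); a=wrist("w1")
r.move_to([.5,.2,.36],D); b=wrist("w2")
print(a["mount"].round(3),a["fx"],a["cx"],a["cy"],r.current_t())
cv2.imwrite("pics/w12.png",np.hstack([a["pixels"][:,80:480],b["pixels"][:,80:480]])[:,:,::-1])
E
```

```text
[[-0.001 -0.944 -0.329  0.085]
 [ 1.    -0.001 -0.001  0.   ]
 [ 0.001 -0.329  0.944 -0.12 ]
 [ 0.     0.     0.     1.   ]] 371.64829954431775 322.97214890638065 238.40092498124952 2.5083
```

View pics/w1.png

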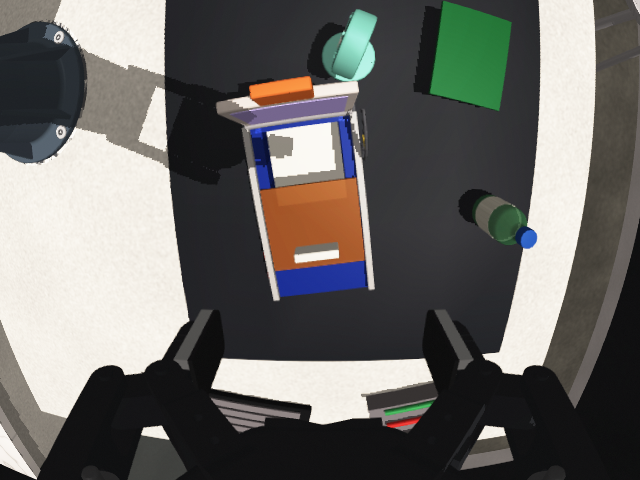

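View pics/w2.png

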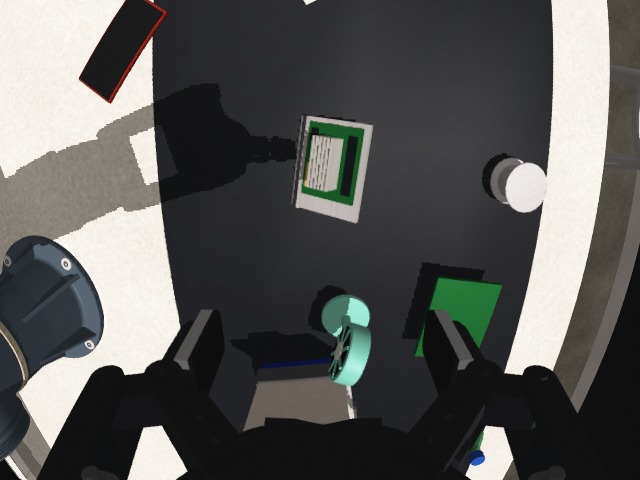

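w1 shows the station at yaw of about 7°. The cover is half open, with its front edge running (260,190)–(357,178) and its tab at (317,253). The lamp leans back near (290,95). w2 shows the small board on the stand at (335,160) with its heatsink at (323,162), and the fan at (347,340) close to the lamp. Next I'll fit the poses.

```bash
cat > fit.py <<'E'
from h import *
def ok(P): return P[np.isfinite(P[:,0])]
def box(P): # min-area rect in xy
    (c,s,a)=cv2.minAreaRect((P[:,:2]*1000).astype(np.float32)); return np.round(c,1),np.round(s,1),round(a,1)
a=load("w1"); W=wcloud(a); H=hsv(a)
m=cv2.inRange(H,(5,150,60),(18,255,255))>0; m[:150]=0; P=ok(W[m]); P=P[abs(P[:,2]-np.median(P[:,2]))<.006]
print("amber z",np.median(P[:,2]),box(P))
blue=cv2.inRange(H,(105,150,60),(130,255,255))>0; blue[:,:230]=0;blue[:,400:]=0
P=ok(W[blue&(W[...,2]>.05)&(W[...,2]<.064)]); print("blue top",np.median(P[:,2]),box(P),P.min(0),P.max(0))
wh=(H[...,1]<40)&(H[...,2]>120)
P=ok(W[220:280,280:350][(wh[220:280,280:350])]); P=P[P[:,2]>.085]; print("tab top",len(P),np.median(P,0),box(P))
S=np.zeros_like(wh); S[100:310,235:385]=1
P=ok(W[S&wh]); P=P[(P[:,2]>.064)&(P[:,2]<.073)]
print("rails z",np.median(P[:,2]),box(P))
P=ok(W[S&wh]); P=P[(P[:,2]<.03)]; print("floor z",len(P),np.median(P,0),box(P))
m=cv2.inRange(H,(5,150,60),(18,255,255))>0; m[150:]=0; P=ok(W[m]); print("lamp tab",np.median(P,0),P.min(0),P.max(0))
for n in["scene","side"]:
    i=load(n);w=cloud(i);h=hsv(i)
    g=cv2.inRange(h,(55,120,40),(75,255,255))>0
    P=ok(w[g]);P=P[(P[:,1]>.15)&(P[:,1]<.3)&(P[:,0]<.6)]
    N=np.linalg.svd(P-P.mean(0),full_matrices=False)[2][2]; print(n,"board plane",N*np.sign(N[2]),P.mean(0))
b=load("w2"); W=wcloud(b); H=hsv(b)
g=cv2.inRange(H,(55,100,40),(75,255,255))>0; P=ok(W[g]);P=P[(P[:,1]>.15)&(P[:,1]<.3)&(P[:,0]<.6)]
for _ in range(3):
    c=P.mean(0);N=np.linalg.svd(P-c,full_matrices=False)[2][2];N*=np.sign(N[2]);P=P[abs((P-c)@N)<.003]
print("w2 board plane",N,c,len(P))
X=np.cross([0,0,1],N);X/=np.linalg.norm(X) # horizontal dir in plane = board y
X*=np.sign(X[1]); U=np.cross(X,N); U/=np.linalg.norm(U); U*=np.sign(U[2])
print("board y",X,"up slope",U)
q=np.stack([(P-c)@U,(P-c)@X],-1); rc=cv2.minAreaRect((q*1000).astype(np.float32)); print("rect up,y mm",rc)
cc=c+(U*rc[0][0]+X*rc[0][1])/1000; print("board top centre",cc)
A=ok(W[100:230,280:385].reshape(-1,3)); hgt=(A-cc)@N; T=A[(hgt>.020)&(hgt<.032)]; q=np.stack([(T-cc)@U,(T-cc)@X],-1)
rt=cv2.minAreaRect((q*1000).astype(np.float32));print("sink top",len(T),np.median((T-cc)@N),rt)
d=np.degrees
print("slope",d(np.arccos(N[2])),"yaw up",d(np.arctan2(U[1],U[0])))
E
python3 fit.py
```

```text
amber z 0.06476767813254966 (array([ 486.6, -224.7]), array([122. , 111.1]), 6.9)
blue top 0.057753043866565656 (array([ 484.6, -208.5]), array([123.3, 232. ]), 7.4) [ 0.40869515 -0.33106931  0.05064031] [ 0.56015897 -0.08633541  0.06374672]
tab top 391 [ 0.49194427 -0.25366193  0.09463939] (array([ 491.1, -254.2]), array([54.6, 11.7]), 7.2)
rails z 0.06787556820563928 (array([ 484.4, -205.3]), array([140.8, 238.5]), 7.4)
floor z 4025 [ 0.47599026 -0.13820224  0.01794913] (array([ 482.1, -224.6]), array([162.2, 271.6]), 7.6)
lamp tab [ 0.46676394 -0.06465008  0.22067628] [ 0.3970689  -0.07504821 -0.00054233] [ 0.49126576 -0.03410689  0.22379226]
scene board plane [-0.47901356  0.06578588  0.87533892] [0.52360873 0.23897032 0.05144572]
side board plane [-0.48946137  0.07690135  0.86862751] [0.51755209 0.24364329 0.04798133]
w2 board plane [-0.51702064  0.07275979  0.85287495] [0.51488487 0.23067903 0.04763208] 131
board y [ 0.13935581  0.99024237 -0.        ] up slope [ 0.84455291 -0.11885308  0.52211524]
rect up,y mm ((0.4017653465270996, -3.763324737548828), (9.248739242553711, 88.91677856445312), 1.2099229097366333)
board top centre [0.51469974 0.22690468 0.04784185]
sink top 1192 0.025286028390750614 ((-7.09365177154541, -0.041934967041015625), (60.7011604309082, 28.212177276611328), 89.6371841430664)
slope 31.474245009478878 yaw up -8.010571631344245
```

```bash
cat > geo.py <<'E'
from h import *
YAW=np.radians(7.3); O=np.array([.4845,-.2053,0])
EX=np.array([np.cos(YAW),np.sin(YAW),0]); EY=np.array([-np.sin(YAW),np.cos(YAW),0]); EZ=np.array([0,0,1.])
def st(x,y,z): return O+(EX*x+EY*y+EZ*z)/1000
def quat(x,z):
    x=np.array(x)/np.linalg.norm(x); z=np.array(z)/np.linalg.norm(z); return R.from_matrix(np.stack([x,np.cross(z,x),z],1)).as_quat()
QX=quat(EX,-EZ)          # tool x = station +x, jaws close along y
QT=quat(-EY,-EZ)         # for placing, camera toward -y
# board
th=np.radians(30); ya=np.radians(-8.0)
BY=np.array([-np.sin(ya),np.cos(ya),0]); U=np.array([np.cos(th)*np.cos(ya),np.cos(th)*np.sin(ya),np.sin(th)]); N=np.cross(U,BY)
QB=quat(BY,-N)           # tool x = +y-ish, jaws close along slope
SINKTOP=np.array([.4956,.2295,.0657])
def lamp(deg,d=140,off=6):  # point on lamp at distance d, and tool quat
    t=np.radians(deg); a=-np.cos(t)*EY+np.sin(t)*EZ; n=np.sin(t)*EY+np.cos(t)*EZ
    return st(0,118,64)+a*d/1000+n*off/1000, quat(EX,-a), a
def F(): return np.array(r.current_contact_force())
E
python3 - <<'E'
from geo import *
print("N",N,"U",U)
for n in["scene","side"]:
    w=cloud(load(n)).reshape(-1,3); w=w[np.isfinite(w[:,0])]; h=(w-SINKTOP)@N; k=(abs(h)<.004)&(np.linalg.norm(w-SINKTOP,axis=1)<.045); T=w[k]-SINKTOP
    print(n,k.sum(),"h",np.median(h[k]),cv2.minAreaRect((np.stack([T@U,T@BY],-1)*1000).astype(np.float32)))
for nm,p,q in [("tab",st(0,-49,94),QX),("tabshut",st(0,26,94),QX),("tabshut_up",st(0,26,200),QX),("board",SINKTOP+N*.0,QB),("boardup",SINKTOP+N*.15,QB),("tray",st(0,54,48),QT),("trayup",st(0,54,300),QT)]+[("lamp%d"%a,*lamp(a)[:2]) for a in (97,80,60,45,42)]+[("lamp45out",lamp(45,240)[0],lamp(45)[1])]:
    j=r.inverse_kinematics(list(p),list(q)); print(nm,p.round(3),None if j is None else np.round(j,2))
E
```

```text
N [-0.49513403  0.06958655  0.8660254 ] U [ 0.8575973  -0.12052744  0.5       ]
scene 263 h 0.00023701431223623615 ((0.5393362045288086, 1.0917854309082031), (62.68684005737305, 28.6606502532959), 89.68091583251953)
side 530 h 0.0004236529858069676 ((1.6903448104858398, -1.4441776275634766), (26.88274383544922, 63.73460006713867), 0.21524259448051453)
tab [ 0.491 -0.254  0.094] [-0.56  0.57  1.77 -0.    0.81  0.88]
tabshut [ 0.481 -0.18   0.094] [-0.45  0.52  1.87 -0.    0.76  1.  ]
tabshut_up [ 0.481 -0.18   0.2  ] [-0.45  0.35  1.8  -0.    0.99  1.  ]
board [0.496 0.23  0.066] [ 0.48  0.56  2.05 -1.26  0.31  1.79]
boardup [0.421 0.24  0.196] [ 0.59  0.21  2.11 -0.72  0.53  1.31]
tray [ 0.478 -0.152  0.048] [-0.4   0.58  1.91 -0.    0.64  2.61]
trayup [ 0.478 -0.152  0.3  ] [-0.4   0.21  1.72 -0.    1.21  2.61]
lamp97 [ 0.467 -0.065  0.202] [-0.18  0.27  1.92 -0.15  0.92  1.35]
lamp80 [ 0.472 -0.107  0.203] [-0.39  0.33  1.83  0.17  1.07  0.96]
lamp60 [ 0.478 -0.153  0.188] [-0.59  0.49  1.7   0.4   1.33  0.68]
lamp45 [ 0.482 -0.182  0.167] [-0.69  0.66  1.59  0.51  1.53  0.57]
lamp42 [ 0.482 -0.187  0.162] [-0.7   0.69  1.57  0.53  1.57  0.55]
lamp45out [ 0.491 -0.252  0.238] [-0.76  0.65  1.41  0.47  1.73  0.6 ]
```

All three views agree on the heatsink pose, and every planned pose is reachable. I'll open the cover first.

```bash
python3 - <<'E'
from geo import *
r.move_to(st(0,-49.3,300),QX); r.set_gripper(.5,25)
r.move_linear(st(0,-49.3,150),vel=.25); r.move_linear(st(0,-49.3,95),vel=.12)
r.set_gripper(0,25); print("open",r.current_opening(),F().round(1),r.current_t())
y=-49.3-33; r.move_linear(st(0,y,95),vel=.08); print(F()@EY)
while y>-49.3-40:
    y-=1; r.move_linear(st(0,y,95),vel=.03); f=F()@EY; print(round(y,1),f.round(1))
    if abs(f)>9: break
r.set_gripper(.4); print(F().round(1))
r.move_linear(st(0,y,300),vel=.3); print(r.current_t())
E
```

```text
open 0.13329113957398947 [-0.8 -0.3  7.4] 6.4083
-1.474112596318878
-83.3 -0.8
-84.3 0.9
-85.3 1.3
-86.3 0.8
-87.3 6.3
-88.3 11.3
[-0.6 -0.1 -0.2]
9.6583
```

```bash
python3 - <<'E'
from geo import *
r.move_to([.45,.02,.38],D); r.set_gripper(.65)
G=SINKTOP+.0005*U
r.move_to(G+N*.12,QB); r.move_linear(G+N*.03,vel=.2); r.move_linear(G+N*.001,vel=.06); print("touch",F().round(1))
r.set_gripper(0,40); print("open",r.current_opening()*85,r.current_finger_force(),F().round(1))
r.move_linear(G+N*.02,vel=.06); r.move_linear(G+N*.02+[0,0,.2],vel=.25)
print("open",r.current_opening()*85,F().round(1),r.current_t())
wrist("w3"); im=optics.get_image("scene"); save("s3",im); np.savez("s3",**im)
cv2.imwrite("pics/s3c.png",cv2.resize(im["pixels"][100:340,240:560,::-1],(640,480)))
E
```

```text
touch [ 0.1 -1.1  0.5]
open 25.030585689416892 39.88456070423126 [-3.8 -1.2  6.3]
open 24.78952639387471 [-0.5  0.2 -2.3] 15.8167
```

View pics/s3c.png

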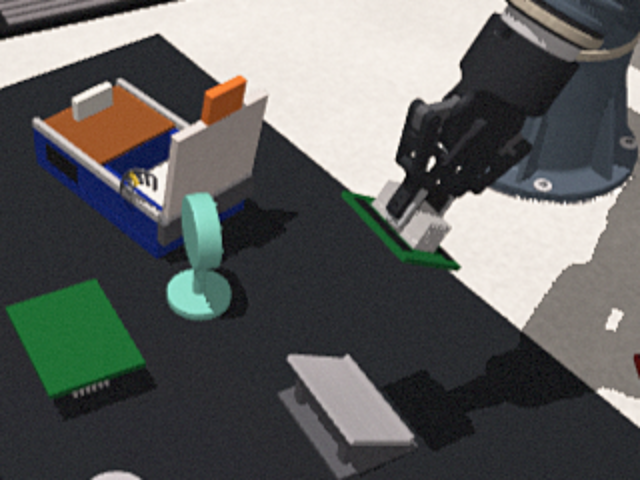

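The board is held, and the cover is fully open. I'll carry the board over high and set it down while watching the force.

```bash
python3 - <<'E'
from geo import *
r.move_to([.46,.06,.40],D); r.move_to(st(0,54,340),QT); 
r.move_linear(st(0,54,120),vel=.2); f0=F(); print("f0",f0.round(1)); r.move_linear(st(0,54,56),vel=.08)
z=56
while z>45:
    z-=.7; r.move_linear(st(0,54,z),vel=.02); df=(F()-f0)[2]; print(round(z,1),df.round(1))
    if df>2.5: break
r.set_gripper(.5,25); print(r.current_opening(),F().round(1))
r.move_linear(st(0,54,120),vel=.1); r.move_linear(st(0,0,330),vel=.3); print(r.current_t())
a=wrist("w4"); cv2.imwrite("pics/w4c.png",a["pixels"][:,100:540,::-1])
E
```

```text
f0 [-0.3 -0.5 -2.3]
55.3 0.0
54.6 0.7
53.9 -0.5
53.2 0.4
52.5 0.0
51.8 -0.2
51.1 -0.1
50.4 0.8
49.7 -0.1
49.0 8.5
0.4959462880089824 [-0.   0.5 -0.1]
25.75
```

View pics/w4c.png

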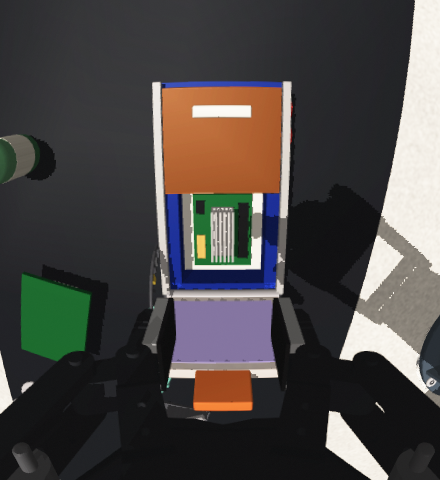

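The board lies flat and heatsink-up in the tray at about (222,232), inside the walls. I'll check its flatness from depth, then shut the cover by its tab.

```bash
python3 - <<'E'
from geo import *
a=load("w4"); W=wcloud(a); H=hsv(a); g=cv2.inRange(H,(55,100,40),(75,255,255))>0; g[:, :250]=0; P=W[g]; P=P[np.isfinite(P[:,0])]; L=(P-O)@np.stack([EX,EY,EZ],1)*1000; L=L[(abs(L[:,0])<50)&(L[:,2]<40)]
print(len(L),"z",np.percentile(L[:,2],[2,50,98]),"x,y",L.min(0),L.max(0))
assert np.ptp(np.percentile(L[:,2],[2,98]))<6 and 20<np.median(L[:,2])<27
y=-86.7
r.move_to(st(0,y,300),QX); r.move_linear(st(0,y,150),vel=.25); r.move_linear(st(0,y,95),vel=.12)
r.set_gripper(0,25); print("open",r.current_opening(),F().round(1))
y+=108; r.move_linear(st(0,y,95),vel=.1); print(F()@EY)
while y<30:
    y+=1; r.move_linear(st(0,y,95),vel=.03); f=F()@EY; print(round(y,1),f.round(1))
    if abs(f)>9: break
r.set_gripper(.4); print(F().round(1))
r.move_linear(st(0,y,150),vel=.2); r.move_linear(st(0,y-60,330),vel=.3); print(r.current_t())
E
```

```text
1916 z [20.98194847 22.72924648 24.53053621] x,y [-34.88110932   9.1284273   19.51746118] [34.51438743 99.22569042 25.53957204]
open 0.13362205986108913 [-1.1  0.9  6.2]
1.0715997687815955
22.3 -0.5
23.3 0.3
24.3 -0.7
25.3 -0.7
26.3 -5.0
27.3 -13.7
[0.3 0.1 0. ]
33.325
```

```bash
python3 - <<'E'
from geo import *
d=148
p,q,a=lamp(96.6,250); r.move_to(p,q); r.set_gripper(.5,25)
r.move_linear(lamp(96.6,185)[0],vel=.2); r.move_linear(lamp(96.6,d)[0],vel=.1); print(F().round(1))
r.set_gripper(0,30); print("open",r.current_opening(),F().round(1))
for t in list(np.arange(91.6,46,-5))+[45]:
    p,q,a=lamp(t,d); r.move_linear(p,q,vel=.1); print(round(t,1),F().round(1))
r.sleep(.2); r.set_gripper(.4); print(F().round(1))
r.move_linear(lamp(45,220)[0],vel=.15); print(r.current_t())
r.move_to(lamp(60,330)[0],lamp(60)[1])
for n in ["scene","side"]:
    im=optics.get_image(n); save(n+"5",im); np.savez(n+"5",**im)
    W=cloud(im); H=hsv(im)
    L=(W-O)@np.stack([EX,EY,EZ],1)*1000
    wh=(H[...,1]<40)&(H[...,2]>110)&(abs(L[...,0])<60)&(L[...,1]>36)&(L[...,1]<115)&(L[...,2]>75)&(L[...,2]<175)
    P=L[wh]
    for _ in range(3):
        c=P.mean(0);n_=np.linalg.svd(P-c,full_matrices=False)[2][2];n_*=np.sign(n_[2]);P=P[abs((P-c)@n_)<5]
    print(n,len(P),c.round(1),n_.round(3),"angle",np.degrees(np.arctan2(n_[1],n_[2])), "from hinge", np.degrees(np.arctan2(c[2]-64,118-c[1])-np.arcsin(12/np.hypot(c[2]-64,118-c[1]))))
a=load("side5")["pixels"]; b=load("scene5")["pixels"]
cv2.imwrite("pics/f5.png",np.hstack([cv2.resize(b[100:300,230:430],(400,400)),cv2.resize(a[100:300,300:500],(400,400))])[:,:,::-1]); print(r.current_t())
E
```

```text
[ 0.1  0.8 -0.3]
open 0.13501007017479855 [-1.9  3.6  7.5]
91.6 [-0.9 -0.2  7. ]
86.6 [-0.4 -1.5  8.8]
81.6 [ 0.2 -2.1  8.7]
76.6 [-0.  -3.   8.5]
71.6 [ 1.7 -3.4  9.5]
66.6 [ 3. -4.  9.]
61.6 [ 3.2 -5.2  8.9]
56.6 [ 2.8 -6.1  8.6]
51.6 [ 2.9 -7.6  8.3]
46.6 [ 4.8 -8.   7.7]
45 [ 4.4 -7.9  6.6]
[ 0.4  0.3 -0.2]
39.975
scene 2091 [  0.7  77.5 120.5] [-0.001  0.708  0.707] angle 45.035585758969674 from hinge 44.4271861932218
side 3027 [ -1.3  76.5 121.3] [-0.003  0.707  0.707] angle 45.03170892989255 from hinge 44.293797818073116
40.6583
```

View pics/f5.png

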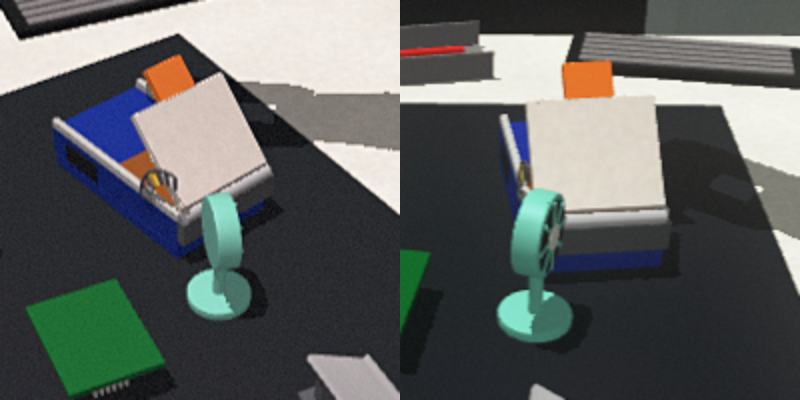

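The lamp measures 45.0° in both views. The blue housing is fully uncovered, so the cover is shut, and the fan has not been touched. I'll hand it in.

```bash
python3 - <<'E'
from geo import *
im=load("scene5");L=(cloud(im)-O)@np.stack([EX,EY,EZ],1)*1000;g=cv2.inRange(hsv(im),(5,150,60),(18,255,255))>0
P=L[g];P=P[(abs(P[:,2]-65)<5)&(abs(P[:,0])<62)];print("amber y",P[:,1].min() if len(P) else None)
print(r.hand_in(),r.current_t())
E
```

```text
amber y 0.8508881585021869
the job is handed in; nothing more can be done
the job is handed in; nothing more can be done
```

I handed the job in at about 41 s on the robot's clock: the small board lies flat in the tray, the cover is shut to its stop, and the lamp stays at 45.0° by depth in two views. The robot stood clear of everything, and I never moved the bottle, fan or reel. The hand-in gave no verdict.

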